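Shift the bottle-strip cutter to wide strips through its H gate

ROBOT

A 6-joint arm with a two-finger parallel gripper is mounted at the origin on the work surface. World frame = base frame: x ahead of the robot, y to its left, z up, the work surface at z = 0. Lengths are in m, angles in rad, forces in N, time in s.
With the tool pointing down it reaches from about 0.35 to 0.975 m from the base axis. Payload 4.9 kg.
Tool frame: the origin (TCP) lies at the very end of the fingers, on their centre line; the grasp point (between the pads) lies 19 mm behind it; x points along the fingers, y is the direction in which the jaws open and shut, and the axes are right-handed (so a half turn about x gives the same grasp; the last joint's range is limited). The gripper opens to 85 mm and grips with 20 to 120 N. Pads are 22 mm wide; open, the fingers measure 114 mm over their backs; the gripper's body (76 mm by 85 mm) begins 54 mm behind the grasp point. The pads swing forward as they close: fully open they stand 13 mm farther back than shut.
Start: joints at [1.129, 0.053, 1.613, -0, 1.476, -0.119], TCP at [0.198, 0.593, 0.231] pointing down, gripper open.
Joint ranges: [-3.01, 3.01], [-1.01, 2.22], [0.06, 2.58], [-1.02, 4.17], [0.09, 2.62], [-3.14, 3.14]. Speed limits (rad/s): [2.57, 2.57, 3.14, 3.14, 3.14, 3.14].

INTERFACE

Orientations are given as a rotation vector (axis times angle).
In Python, from station import ctrl, get_image, calibration, finish_job, search_frame, cut_out, mark_of gives the robot as it stands. The module is installed in compiled form; this text tells all that it offers.
- The arm moves only by the tool arm_command, never from a script. Its argument "plan" is a list that holds one entry, the list of rows, each a list of 7 numbers: the shift along the tool's x, y, z in m, then the turn, a rotation vector about the tool's x, y, z in degrees, then the finger opening in m, from 0 to 0.0854. A call has 1 to 20 rows; each row shifts and turns the pose as measured when the row begins, along the tool's axes as they then stand; what a row does not reach is not made up. A row lasts 1/12 s, in which the tool goes at most 41.7 mm and 7.16 degrees, less where a joint would pass 70% of its speed; a pose out of reach is approached as far as the arm can. A call with a gripper value outside its range is refused whole. The fingers move at their own pace and stop on an object; "squeeze" is the grip in N (left out, the last holds). Time passes only in rows, so rows that do not move let the fingers close. It gives the time, the measured TCP pose, the force and the opening at its end, in the units of the state.
- ctrl.get_obs(): the state, without advancing time (a new reading comes with each control period).
- get_image(name): name is "side" or "top"; returns the picture (480x640x3 uint8, red, green, blue); there is no depth.
- calibration(name): a dict with "fx", "fy", "cx", "cy" (pixels), "k1" (the pictures are not rectified: a ray, as slopes to the right and down, at radius r is drawn at 1 + k1 r^2 times it, then the intrinsics apply), "cam_to_world" (4x4, takes a point from camera to world coordinates). Camera axes: x right, y down, z forward; pixel columns grow to the right and rows downward; lengths in m; the calibration is good to about 2 mm. A picture is of the moment at which its call begins. calibration takes no time and is no camera call.
- finish_job(): hands the job in, once; it reports no verdict.
Trained networks look in the newest picture that a camera, given by its name, has taken for a name from the list of things; names that differ only in an ending like _2 or _b are one class to them, and where a whole thing is asked for, a point or a joint stands for the part that bears it (a point fixed in the world has none). Each returns a list of dicts, best first, with "conf" (0 to 1); they miss things now and then, are a little off and sometimes report something else, mostly with a low value. They report only what shows in the picture. A call takes as long as a camera call.
- search_frame(camera, thing): "at" ([x, y, z] in m, in the coordinates of the camera as it stood for that picture, good to about 4 mm: the middle of the surface that is visible of it).
- cut_out(camera, thing): "mask" (480x640 bool, what is visible of it).
- mark_of(camera, thing): "at" ([x, y, z] in m, in the coordinates of the camera as it stood for that picture, good to about 4 mm: a listed point, or the origin of a listed thing).
The state is a dict: "t": time; "q": joint angles; "dq": joint speeds; "effort": joint torques, N m; "tool_pos": TCP position; "tool_rot": TCP orientation; "contact_force": force on the tool from outside, world axes, zero at the start; "wrist_torque": the same for the moment, N m; "opening": finger opening in m.
Only numpy, scipy, OpenCV 4.12 (cv2) and the standard library are available. Lean on these libraries where they do the work, as an engineer would, in place of code of your own. Each camera call takes 0.05 s, during which the arm holds its last target. There are 200 camera calls.

TASK

Set the bottle-strip cutter to cut wide strips: with the outside of shut fingers, push the gear lever from where it stands on the right (as the robot sees it), across the H gate and fully home into the slot beside the wide bar mark. Only push the lever, never take it between the fingers, and finish with the hand clear of it. Leave the glue bottle, the tub and the tape roll where they stand.

Things in the scene. Friction and masses are not known exactly. Their poses are not given: they have to be found in the camera images.
- cutter: Strip cutter fixed to the table: grey box 150 x 150 mm, steel gate plate on top at 115 mm height. Origin: table level, under the box centre; x points to the far side, y left, z up; turned up to 0.35 rad about z. Spool on the right side (y -75 to -160 mm, 112 mm high); cutting head and motor beyond the box (x 75 to 215 mm, up to 90 mm high).
- gate (a point): Centre of the H opening, on the plate's top. In the cutter's axes: two straight slots along x, 18 mm wide, centre lines at y = +22 mm (left) and -22 mm (right), each from x = -32 to +32 mm, joined by one neutral cross channel along y at x = 0, 18 mm wide.
- select (a joint): Sideways tilt of the lever (rad) about the cutter's x direction; pivot 35 mm above the table under the gate centre. 0 upright, positive leans left (cutter +y). Rests at about 0.24 to 0.32 in the left column, -0.24 to -0.32 in the right; can cross only while gear is within about +-0.04. Stays where left (friction 0.25 N m).
- gear (a joint): Fore-and-aft tilt of the lever (rad), carried by select, same pivot: 0 in neutral, positive leans away from the robot side (cutter +x), negative towards it. The slot ends stop it at about +0.32 and -0.32. Stays where it is left (friction 0.25 N m, about 1.5 N at the knob).
- knob (a point): Centre of the black ball knob, 36 mm in diameter, on top of the lever's 12 mm steel stem, 165 mm from the pivot (about 200 mm above the table when upright, 180 mm when leaning into a slot end). At the start it is in the right-hand column of the gate.
- stem_low (a point): Point on the stem's axis, 100 mm from the pivot, about 20 mm above the gate plate.
- stem_high (a point): Point on the stem's axis, 125 mm from the pivot, 40 mm below the knob centre.
- wide_mark: White raised bar 26 mm (along cutter x) x 30 mm x 3 mm high on the gate plate: the mark of wide strips. It lies just left of one of the two left-hand slots, at cutter y = +56 mm and x = +34 mm (it marks the far left slot) or x = -34 mm (the near left slot). Origin under its centre.
- narrow_mark: The same sort of white bar, only 7 mm wide along cutter x, 30 mm long: narrow strips. Beside the other left-hand slot. (The right-hand slots have a small round dot, 12 mm, each.)
- glue_bottle: Bystander: white glue bottle, 54 mm diameter, 140 mm high, loose, left of the cutter. Origin under its base.
- tub: Bystander: purple plastic tub, 90 mm across the rim, 60 mm high, loose, right of the cutter. Origin under its base.
- tape_roll: Bystander: yellow tape roll lying flat, 76 mm diameter, 24 mm high, loose, on the robot's side of the cutter. Origin under its base.

How it is judged:
On the way:
1. the lever has crossed through neutral into the left column (value of joint select above 0.2 rad and value of joint gear between -0.1 and 0.1 rad), for 0.1 s.
At the end, for the whole second after the job is handed in: The lever rests in the left-hand slot beside the wide bar: select above 0.2 rad, and gear beyond 0.265 rad towards that slot's end (stop at about 0.32) (value of joint select above 0.2 rad and ((x of wide_mark in the frame of cutter above 0 m and value of joint gear above 0.265 rad) or (x of wide_mark in the frame of cutter below 0 m and value of joint gear below -0.265 rad)) and linear speed of gear below 0.02 m/s); the robot touches nothing.
It fails at once if the lever is taken between the fingers (distance between the grasp point and knob below 0.022 m or distance between the grasp point and stem_high below 0.011 m or distance between the grasp point and stem_low below 0.011 m).
It fails at once if a bystander is moved, lifted or tipped (distance of any of glue_bottle, tub, tape_roll from where it was at the start of the episode above 0.025 m or angle between any of glue_bottle, tub, tape_roll's own z axis and vertical above 0.5 rad).
It also fails if it takes over 61 s, if anything falls off the work surface, if the arm or the gripper's body presses on something with over 40 N, if the wrist force passes 120 N, or if a joint passes its speed limit or range.

## Working session

There is one attempt and no reset: what is moved stays moved. The work goes in short steps, Python scripts to look and compute and a tool call to move; the robot and the scene stay as the last step left them, time stands still between calls to the robot, and variables do not carry over. Pictures are saved under pics/ and viewed, about 8 in all and at most 12, crops included, and the job is handed in when it is done.

Besides the shell and the picture viewer there is one more tool, called after "Call:" as name(argument=value, ...), one argument or row to a line, values as JSON. arm_command: Moves the arm, as the interface text tells. Its arguments: {"type":"object","properties":{"plan":{"type":"array","items":{"type":"array","items":{"type":"array","items":{"type":"number"}}}},"squeeze":{"type":"number"}},"required":["plan"]}

```bash
mkdir -p pics
cat > h.py <<'E'
import numpy as np, cv2
from station import ctrl, get_image, calibration, search_frame, cut_out, mark_of
from scipy.spatial.transform import Rotation as R
def w(cam,p):
    T=np.array(calibration(cam)["cam_to_world"]); return T[:3,:3]@np.array(p)+T[:3,3]
def pix(cam,p):
    c=calibration(cam);T=np.linalg.inv(np.array(c["cam_to_world"]));q=T[:3,:3]@np.array(p)+T[:3,3]
    s=q[:2]/q[2];s=s*(1+c["k1"]*(s@s));return np.array([c["fx"]*s[0]+c["cx"],c["fy"]*s[1]+c["cy"]])
def ray(cam,u,z):
    c=calibration(cam);T=np.array(c["cam_to_world"]);d=np.array([(u[0]-c["cx"])/c["fx"],(u[1]-c["cy"])/c["fy"]]);s=d.copy()
    for _ in range(20): s=d/(1+c["k1"]*(s@s))
    v=T[:3,:3]@np.array([*s,1]);o=T[:3,3];return o+v*(z-o[2])/v[2]
def save(cam,n):
    im=get_image(cam);cv2.imwrite(f"pics/{n}.png",im[:,:,::-1]);return im
E
python3 - <<'E'
from h import *
np.set_printoptions(precision=3,suppress=True)
a=save("top","top0");b=save("side","side0")
cv2.imwrite("pics/both.png",cv2.resize(np.hstack([a,b])[:,:,::-1],(800,300)))
for c in("top","side"):
    print(c,np.array(calibration(c)["cam_to_world"])[:3])
    for t in("cutter","gate","knob","stem_low","wide_mark","narrow_mark","glue_bottle","tub","tape_roll"):
        r=mark_of(c,t);print(t,[(w(c,x["at"]),round(x["conf"],2)) for x in r[:2]])
print(ctrl.get_obs())
E
```

```text
top [[ 0.005 -0.997  0.072  0.444]
 [-1.    -0.006 -0.011 -0.004]
 [ 0.012 -0.072 -0.997  1.194]]
cutter [(array([0.547, 0.105, 0.001]), 0.67)]
gate [(array([0.548, 0.106, 0.114]), 0.71)]
knob [(array([0.572, 0.064, 0.192]), 0.95), (array([0.552, 0.106, 0.119]), 0.34)]
stem_low [(array([0.564, 0.086, 0.13 ]), 0.62), (array([0.548, 0.106, 0.116]), 0.52)]
wide_mark [(array([0.576, 0.168, 0.114]), 0.76), (array([0.505, 0.154, 0.112]), 0.25)]
narrow_mark [(array([0.508, 0.156, 0.112]), 0.64)]
glue_bottle [(array([ 0.518,  0.293, -0.001]), 0.87)]
tub [(array([ 0.613, -0.133, -0.003]), 0.72)]
tape_roll [(array([ 0.402,  0.088, -0.003]), 0.65)]
side [[-0.996 -0.05   0.074  0.463]
 [-0.089  0.611 -0.786  0.603]
 [-0.006 -0.79  -0.613  0.6  ]]
cutter [(array([ 0.55 ,  0.102, -0.002]), 0.77), (array([0.572, 0.065, 0.19 ]), 0.37)]
gate [(array([0.547, 0.106, 0.114]), 0.89)]
knob [(array([0.57 , 0.065, 0.19 ]), 0.87)]
stem_low [(array([0.564, 0.084, 0.128]), 0.79)]
wide_mark [(array([0.574, 0.166, 0.119]), 0.5)]
narrow_mark [(array([0.551, 0.107, 0.113]), 0.65), (array([0.51 , 0.157, 0.108]), 0.61)]
glue_bottle [(array([ 0.514,  0.295, -0.004]), 0.87)]
tub [(array([ 0.608, -0.135,  0.   ]), 0.94)]
tape_roll [(array([0.401, 0.084, 0.002]), 0.62)]
{'t': 1.0, 'q': array([ 1.129,  0.053,  1.613, -0.   ,  1.476, -0.119]), 'dq': array([ 0.001, -0.   ,  0.001, -0.001, -0.001,  0.003]), 'effort': array([  0.   , -39.368, -37.048,  -0.   ,   0.   ,   0.   ]), 'tool_pos': array([0.198, 0.593, 0.231]), 'tool_rot': array([ 0.253,  1.556, -0.253]), 'contact_force': array([-0.503, -0.26 ,  0.072]), 'wrist_torque': array([-0.006,  0.025,  0.029]), 'opening': 0.08520104538944134}
```

View pics/top0.png

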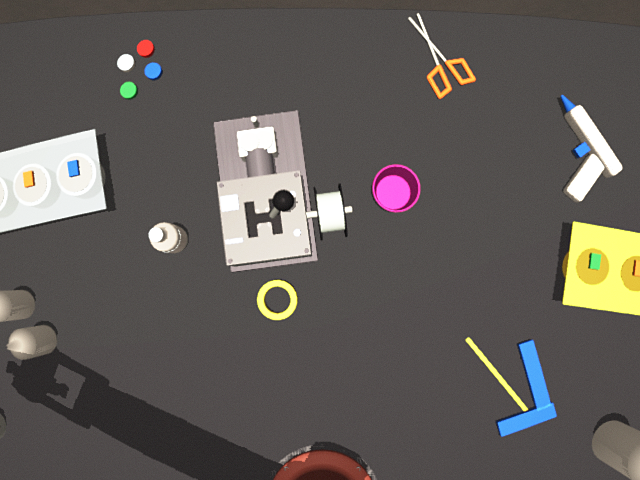

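View pics/side0.png

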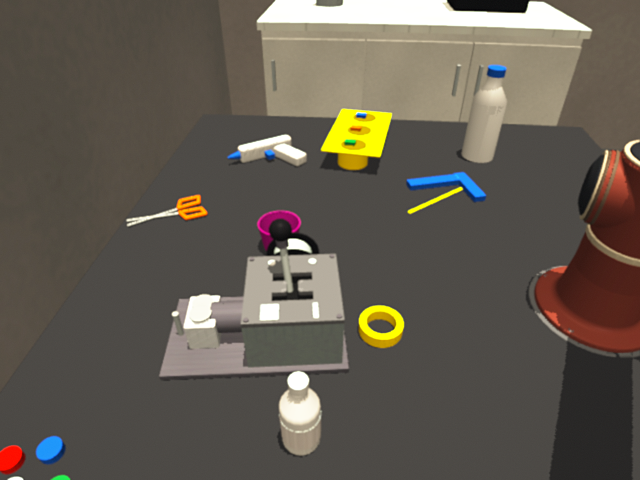

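The top view shows the H gate at about (265,218), with the knob at (283,201) in the right column, slightly far of neutral. The wide bar is at (230,202), beside the far left slot, and the narrow bar is at (233,240). The side view agrees. The lever has to come back to neutral, cross to the left, then go far.

```bash
cat >> h.py <<'E'
np.set_printoptions(precision=4,suppress=True)
G=np.array([.5475,.106,.115]);YAW=.12
Rc=R.from_euler("z",YAW).as_matrix()
def cf(p): return Rc.T@(np.array(p)-G)     # cutter axes from gate
def to(c): return Rc@np.array(c)+G
def goal(c=None,z=None,rot=True):
    o=ctrl.get_obs();T=R.from_rotvec(o["tool_rot"]);M=T.as_matrix()
    print("t",o["t"],"tcp",o["tool_pos"],"cutter",cf(o["tool_pos"]),"F",Rc.T@o["contact_force"],"op",o["opening"])
    print("tool axes in cutter (cols x,y,z)\n",Rc.T@M)
    if c is not None:
        p=to([c[0],c[1],0]);p[2]=z;print("shift tool",M.T@(p-o["tool_pos"]))
    W=np.column_stack([[0,0,-1],Rc[:,1],Rc[:,0]])
    for k in (1,-1):
        Wk=W*np.array([1,k,k]);print("turn deg",np.degrees(R.from_matrix(M.T@Wk).as_rotvec()))
E
python3 - <<'E'
from h import *
goal((.066,-.044),.29)
for c in("top","side"):
  m=[m for m in [cut_out(c,"cutter")] if m]
a=cf([.571,.0645,.191]);print("knob",a,"gear",np.arcsin(a[0]/.165),"sel",np.arctan2(a[1],a[2]+.08))
for p in([.575,.167,.118],[.5085,.1565,.118],[.564,.085,.129]):print(cf(p))
E
```

```text
t 1.0 tcp [0.1983 0.5927 0.2313] cutter [-0.2884  0.525   0.1163] F [-0.5307 -0.1974  0.0721] op 0.08520104538944134
tool axes in cutter (cols x,y,z)
 [[ 0.      0.4285  0.9035]
 [-0.      0.9035 -0.4285]
 [-1.     -0.      0.    ]]
shift tool [-0.0587 -0.3622  0.5641]
turn deg [-25.3731   0.0009   0.0007]
turn deg [154.6269   0.001   -0.0012]
knob [ 0.0184 -0.044   0.076 ] gear 0.1115216071544577 sel -0.2749976917868303
[0.0346 0.0573 0.003 ]
[-0.0327  0.0548  0.003 ]
[ 0.0139 -0.0228  0.014 ]
```

Call:
arm_command(
  plan=[
    [[-0.03, 0, 0, -6.4, 0, 0, 0], [-0.03, 0, 0, -6.4, 0, 0, 0], [0, 0, 0, -6.4, 0, 0, 0], [0, 0, 0, -6.2, 0, 0, 0], [0, -0.032, 0.02, 0, 0, 0, 0], [0, -0.032, 0.02, 0, 0, 0, 0], [0, -0.032, 0.02, 0, 0, 0, 0], [0, -0.032, 0.02, 0, 0, 0, 0], [0, -0.032, 0.02, 0, 0, 0, 0], [0, -0.032, 0.02, 0, 0, 0, 0], [0, -0.032, 0.02, 0, 0, 0, 0], [0, -0.032, 0.02, 0, 0, 0, 0], [0, -0.032, 0.02, 0, 0, 0, 0], [0, -0.032, 0.02, 0, 0, 0, 0], [0, -0.032, 0.02, 0, 0, 0, 0], [0, -0.032, 0.02, 0, 0, 0, 0], [0, -0.032, 0.02, 0, 0, 0, 0], [0, -0.032, 0.02, 0, 0, 0, 0]],
  ],
)

```text
t: 2.6
tool_pos: [0.5505, 0.1779, 0.2955]
tool_rot: [-0.121, 1.562, 0.128]
contact_force: [0.7, -0.1, 0.6]
opening: 0.0001
```

Run:
```python
from h import *
goal((.066,-.044),.29)
```

```text
t 2.6 tcp [0.5505 0.1779 0.2955] cutter [0.0116 0.071  0.1805] F [ 0.6405 -0.1984  0.5623] op 6.0303456833164324e-05
tool axes in cutter (cols x,y,z)
 [[ 0.0052 -0.0383  0.9993]
 [ 0.004   0.9993  0.0383]
 [-1.      0.0038  0.0054]]
shift tool [ 0.0053 -0.117   0.0499]
turn deg [ 2.1961  0.3027 -0.2219]
turn deg [-177.803     0.3444    0.4697]
```

Call:
arm_command(
  plan=[
    [[0, -0.03, 0.0125, 2.2, 0, 0, 0], [0, -0.03, 0.0125, 0, 0, 0, 0], [0, -0.03, 0.0125, 0, 0, 0, 0], [0, -0.027, 0.0125, 0, 0, 0, 0], [0, 0, 0, 0, 0, 0, 0], [0, 0, 0, 0, 0, 0, 0]],
  ],
)

```text
t: 3.1
tool_pos: [0.6214, 0.0548, 0.2947]
tool_rot: [-0.083, 1.563, 0.087]
contact_force: [-0.6, 0.7, 0.1]
opening: 0.0001
```

Run:
```python
from h import *
goal((.066,-.044),.175)
```

```text
t 3.1 tcp [0.6214 0.0548 0.2947] cutter [ 0.0673 -0.0597  0.1797] F [-0.5349  0.7494  0.0799] op 7.962403882950922e-05
tool axes in cutter (cols x,y,z)
 [[ 0.006   0.0119  0.9999]
 [ 0.0023  0.9999 -0.0119]
 [-1.      0.0024  0.006 ]]
shift tool [ 0.1197  0.0154 -0.0022]
turn deg [-0.6826  0.3456 -0.1336]
turn deg [179.3164  -0.209   -0.5407]
```

Call:
arm_command(
  plan=[
    [[0, 0.015, 0, -0.7, 0, 0, 0], [0.03, 0, 0, 0, 0, 0, 0], [0.03, 0, 0, 0, 0, 0, 0], [0.03, 0, 0, 0, 0, 0, 0], [0.028, 0, 0, 0, 0, 0, 0], [0, 0, 0, 0, 0, 0, 0], [0, 0, 0, 0, 0, 0, 0]],
  ],
)

```text
t: 3.68
tool_pos: [0.6198, 0.0809, 0.1778]
tool_rot: [-0.098, 1.554, 0.107]
contact_force: [-0.2, -0.1, 0.5]
opening: 0.0001
```

```bash
cat >> h.py <<'E'
def state(name=None):
    ks=[]
    for c in("top","side"):
        im=get_image(c)
        if name: cv2.imwrite(f"pics/{name}_{c}.png",im[:,:,::-1])
        for t in("knob","stem_high","stem_low"):
            for x in mark_of(c,t)[:1]:
                p=cf(w(c,x["at"]));L={"knob":.165,"stem_high":.125,"stem_low":.1}[t]
                print(c,t,p,round(x["conf"],2),"gear %.3f sel %.3f"%(np.arctan2(p[0],np.hypot(p[1],p[2]+.08)),np.arctan2(p[1],p[2]+.08)),"L",round(np.linalg.norm(p+[0,0,.08]),3))
E
python3 - <<'E'
from h import *
goal((.066,-.044),.175)
state("a")
a=cv2.imread("pics/a_top.png")[120:280,180:400];b=cv2.imread("pics/a_side.png")[190:350,180:400]
cv2.imwrite("pics/a.png",cv2.resize(np.vstack([a,b]),None,fx=1.8,fy=1.8,interpolation=2))
E
```

```text
t 3.6833 tcp [0.6198 0.0809 0.1778] cutter [ 0.0687 -0.0336  0.0628] F [-0.259  -0.0975  0.4578] op 7.894659774301543e-05
tool axes in cutter (cols x,y,z)
 [[ 0.0144 -0.0104  0.9998]
 [ 0.0047  0.9999  0.0103]
 [-0.9999  0.0046  0.0144]]
shift tool [ 0.0027 -0.0104 -0.0029]
turn deg [ 0.5939  0.8242 -0.2678]
turn deg [-179.401     0.4192    1.2903]
top knob [ 0.015  -0.0424  0.0792] 0.65 gear 0.091 sel -0.260 L 0.165
top stem_high [ 0.0175 -0.0303  0.0454] 0.63 gear 0.135 sel -0.237 L 0.13
top stem_low [ 0.0137 -0.0237  0.0191] 0.65 gear 0.134 sel -0.235 L 0.103
side knob [ 0.0204 -0.046   0.0759] 0.64 gear 0.125 sel -0.287 L 0.164
side stem_high [ 0.0339  0.0557 -0.001 ] 0.64 gear 0.338 sel 0.614 L 0.102
side stem_low [ 0.0117 -0.0253  0.017 ] 0.89 gear 0.116 sel -0.255 L 0.101
```

View pics/a.png

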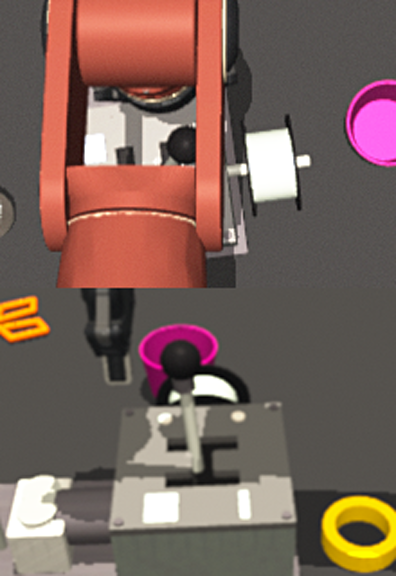

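The side crop shows the shut fingertips at the far side of the knob with a gap of about 15 mm, and the stem still in the right column just far of neutral. The arm partly hides the top view. Next I line up sideways and pull the knob back to neutral.

Call:
arm_command(
  plan=[
    [[0.003, -0.005, 0, 0.6, 0, 0, 0], [0, -0.005, 0, 0, 0, 0, 0], [0, 0, -0.007, 0, 0, 0, 0], [0, 0, -0.007, 0, 0, 0, 0], [0, 0, -0.007, 0, 0, 0, 0], [0, 0, -0.006, 0, 0, 0, 0], [0, 0, 0, 0, 0, 0, 0], [0, 0, 0, 0, 0, 0, 0]],
  ],
)

```text
t: 4.75
tool_pos: [0.5946, 0.0635, 0.178]
tool_rot: [-0.086, 1.546, 0.093]
contact_force: [1.3, -0.5, -1.5]
opening: -0.0002
```

Run:
```python
from h import *
goal((.029,-.044),.175)
state("b")
```

```text
t 4.75 tcp [0.5946 0.0635 0.178 ] cutter [ 0.0416 -0.0479  0.063 ] F [ 1.2675 -0.6535 -1.512 ] op -0.00018499614391902824
tool axes in cutter (cols x,y,z)
 [[ 0.0235  0.0055  0.9997]
 [ 0.0031  1.     -0.0055]
 [-0.9997  0.0033  0.0235]]
shift tool [ 0.0027  0.0038 -0.0127]
turn deg [-0.3149  1.3464 -0.184 ]
turn deg [179.6725  -0.2885  -2.1111]
top knob [ 0.0128 -0.044   0.077 ] 0.79 gear 0.078 sel -0.273 L 0.164
top stem_high [ 0.0104 -0.0319  0.046 ] 0.78 gear 0.080 sel -0.248 L 0.13
top stem_low [ 0.0123 -0.0247  0.0171] 0.56 gear 0.122 sel -0.249 L 0.101
side knob [ 0.0131 -0.0451  0.0798] 0.93 gear 0.079 sel -0.275 L 0.167
side stem_high [ 0.0086 -0.0301  0.039 ] 0.69 gear 0.070 sel -0.248 L 0.123
side stem_low [ 0.0095 -0.0234  0.0131] 0.76 gear 0.098 sel -0.246 L 0.096
```

Call:
arm_command(
  plan=[
    [[0.002, 0.002, -0.004, 0, 0.7, 0, 0], [0, 0.002, -0.004, 0, 0.7, 0, 0], [0, 0, -0.003, 0, 0, 0, 0], [0, 0, -0.002, 0, 0, 0, 0], [0, 0, 0, 0, 0, 0, 0], [0, 0, 0, 0, 0, 0, 0]],
  ],
)

```text
t: 5.65
tool_pos: [0.5819, 0.0658, 0.1768]
tool_rot: [-0.089, 1.57, 0.091]
contact_force: [1.0, -1.5, 0.3]
opening: 0.0003
```

Run:
```python
from h import *
goal((.029,-.044),.175)
state("c")
b=cv2.imread("pics/c_side.png")[190:350,200:400]
cv2.imwrite("pics/c.png",cv2.resize(b,None,fx=3,fy=3,interpolation=2))
```

```text
t 5.65 tcp [0.5819 0.0658 0.1768] cutter [ 0.0293 -0.044   0.0618] F [ 0.8312 -1.5698  0.2845] op 0.0003154618517871312
tool axes in cutter (cols x,y,z)
 [[-0.001   0.0052  1.    ]
 [ 0.0015  1.     -0.0052]
 [-1.      0.0015 -0.001 ]]
shift tool [ 0.0018  0.     -0.0003]
turn deg [-0.2953 -0.0595 -0.0842]
turn deg [179.7047  -0.132    0.0933]
top knob [-0.     -0.044   0.0808] 0.54 gear -0.000 sel -0.267 L 0.167
top stem_high [ 0.0009 -0.0333  0.0464] 0.56 gear 0.007 sel -0.258 L 0.131
top stem_low [ 0.0042 -0.0272  0.0145] 0.66 gear 0.043 sel -0.280 L 0.098
side knob [ 0.0071 -0.0465  0.0753] 0.63 gear 0.044 sel -0.291 L 0.162
side stem_high [ 0.001  -0.033   0.0416] 0.92 gear 0.008 sel -0.265 L 0.126
side stem_low [ 0.0034 -0.0258  0.0149] 0.85 gear 0.034 sel -0.266 L 0.098
```

View pics/c.png

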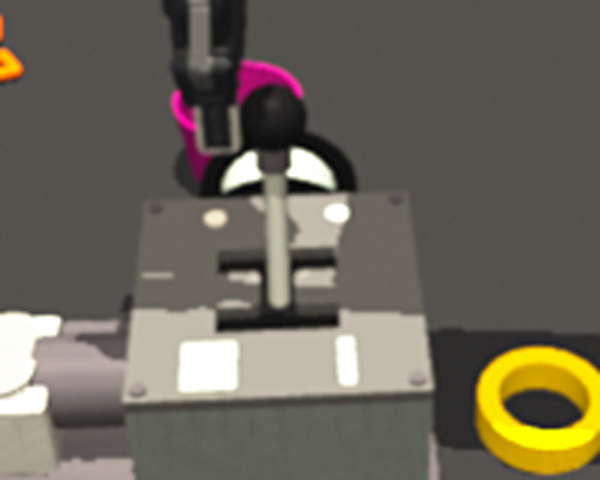

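The side crop shows the stem (277) in line with the cross channel, midway along the slots (217–337), so gear is about 0 to 0.02. I'll nudge it 1.5 mm more, back off, and go round to the right side of the knob.

Call:
arm_command(
  plan=[
    [[0.001, 0, -0.0015, 0, 0, 0, 0], [0, 0, 0, 0, 0, 0, 0], [0, 0, 0.01, 0, 0, 0, 0], [0, 0, 0.012, 0, 0, 0, 0], [0, -0.01, 0, 0, 0, 0, 0], [0, -0.015, 0, 0, 0, 0, 0], [0, -0.015, 0, 0, 0, 0, 0], [0, -0.012, 0, 0, 0, 0, 0], [0, 0, 0, 0, 0, 0, 0], [0, 0, -0.012, 0, 0, 0, 0], [0, 0, -0.012, 0, 0, 0, 0], [0, 0, -0.012, 0, 0, 0, 0], [0, 0, -0.012, 0, 0, 0, 0], [0, 0, 0, 0, 0, 0, 0], [0, 0, 0, 0, 0, 0, 0]],
  ],
)

```text
t: 7.3
tool_pos: [0.5582, 0.0083, 0.1721]
tool_rot: [-0.085, 1.582, 0.095]
contact_force: [-0.4, -0.3, 0.2]
opening: -0.0002
```

Run:
```python
from h import *
goal((0,-.08),.175)
state("d")
```

```text
t 7.3 tcp [0.5582 0.0083 0.1721] cutter [-0.0011 -0.0982  0.0571] F [-0.4208 -0.2246  0.1572] op -0.0002102029150002191
tool axes in cutter (cols x,y,z)
 [[-0.0126  0.0059  0.9999]
 [ 0.0075  1.     -0.0058]
 [-0.9999  0.0074 -0.0126]]
shift tool [-0.0028  0.0183  0.0009]
turn deg [-0.3338 -0.7224 -0.4279]
turn deg [179.6614  -0.6709   1.1326]
top knob [-0.0002 -0.0412  0.0778] 0.6 gear -0.001 sel -0.255 L 0.163
side knob [ 0.003  -0.045   0.0778] 0.77 gear 0.018 sel -0.278 L 0.164
side stem_low [ 0.0012 -0.0241  0.0171] 0.96 gear 0.012 sel -0.244 L 0.1
```

Call:
arm_command(
  plan=[
    [[-0.002, 0.01, 0.001, 0, -0.7, 0, 0], [0, 0.01, 0, 0, 0, 0, 0], [0, 0.01, 0, 0, 0, 0, 0], [0, 0.01, 0, 0, 0, 0, 0], [0, 0.01, 0, 0, 0, 0, 0], [0, 0.01, 0, 0, 0, 0, 0], [0, 0, 0, 0, 0, 0, 0]],
  ],
)

```text
t: 8.28
tool_pos: [0.5535, 0.0735, 0.1766]
tool_rot: [-0.086, 1.565, 0.094]
contact_force: [0.7, 0.1, -0.1]
opening: 0.0002
```

Run:
```python
from h import *
goal((0,.012),.173)
state("e")
```

```text
t 8.2833 tcp [0.5535 0.0735 0.1766] cutter [ 0.0021 -0.0329  0.0616] F [ 0.6709  0.0456 -0.0518] op 0.00023371784587721236
tool axes in cutter (cols x,y,z)
 [[ 0.0037  0.0054  1.    ]
 [ 0.0043  1.     -0.0054]
 [-1.      0.0044  0.0037]]
shift tool [ 0.0038  0.0449 -0.0023]
turn deg [-0.3109  0.2118 -0.2498]
turn deg [179.6884  -0.3917  -0.3321]
top knob [-0.0002 -0.0035  0.0853] 0.58 gear -0.001 sel -0.021 L 0.165
top stem_low [-0.009   0.1921 -0.1143] 0.33 gear -0.046 sel 1.748 L 0.195
side knob [ 0.0003 -0.004   0.0815] 0.69 gear 0.002 sel -0.025 L 0.162
side stem_high [0.0005 0.0003 0.0445] 0.59 gear 0.004 sel 0.003 L 0.124
side stem_low [-0.0023 -0.0007  0.0218] 0.75 gear -0.022 sel -0.007 L 0.102
```

Call:
arm_command(
  plan=[
    [[0.002, 0.01, -0.002, 0, 0, 0, 0], [0, 0.01, 0, 0, 0, 0, 0], [0, 0.01, 0, 0, 0, 0, 0], [0, 0.008, 0, 0, 0, 0, 0], [0, 0.005, 0, 0, 0, 0, 0], [0, 0.003, 0, 0, 0, 0, 0], [0, 0, 0, 0, 0, 0, 0], [0, 0, 0, 0, 0, 0, 0]],
  ],
)

```text
t: 9.35
tool_pos: [0.5454, 0.1205, 0.173]
tool_rot: [-0.086, 1.568, 0.089]
contact_force: [1.1, -1.8, -1.2]
opening: 0.0003
```

Run:
```python
from h import *
goal((0,.018),.173)
state("f")
```

```text
t 9.35 tcp [0.5454 0.1205 0.173 ] cutter [-0.0004  0.0146  0.058 ] F [ 0.9225 -1.882  -1.2232] op 0.000345256479658037
tool axes in cutter (cols x,y,z)
 [[ 0.0014  0.0086  1.    ]
 [ 0.0016  1.     -0.0086]
 [-1.      0.0016  0.0014]]
shift tool [0.     0.0034 0.0004]
turn deg [-0.4937  0.08   -0.0892]
turn deg [179.5062  -0.1397  -0.1253]
side knob [0.0012 0.0439 0.0756] 0.84 gear 0.007 sel 0.275 L 0.162
side stem_high [-0.0015  0.0383  0.0413] 0.64 gear -0.012 sel 0.306 L 0.127
side stem_low [-0.0016  0.029   0.0146] 0.83 gear -0.016 sel 0.297 L 0.099
```

Call:
arm_command(
  plan=[
    [[0, -0.01, 0, 0, 0, 0, 0], [0, -0.012, 0, 0, 0, 0, 0], [0, 0, -0.012, 0, 0, 0, 0], [0, 0, -0.013, 0, 0, 0, 0], [0, 0, -0.012, 0, 0, 0, 0], [0, 0, -0.012, 0, 0, 0, 0], [0, 0, 0, 0, 0, 0, 0], [0, 0.012, 0, 0, 0, 0, 0], [0, 0.012, 0, 0, 0, 0, 0], [0, 0.012, 0, 0, 0, 0, 0], [0, 0.01, 0, 0, 0, 0, 0], [0, 0, 0, 0, 0, 0, 0], [0, 0, 0, 0, 0, 0, 0]],
  ],
)

```text
t: 10.83
tool_pos: [0.4961, 0.1345, 0.1739]
tool_rot: [-0.082, 1.565, 0.083]
contact_force: [-0.1, 0.0, 0.2]
opening: -0.0
```

Run:
```python
from h import *
goal((-.03,.047),.170)
state("g")
b=cv2.imread("pics/g_side.png")[190:350,200:400]
cv2.imwrite("pics/g.png",cv2.resize(b,None,fx=3,fy=3,interpolation=2))
```

```text
t 10.8333 tcp [0.4961 0.1345 0.1739] cutter [-0.0476  0.0345  0.0589] F [-0.1232  0.0392  0.2008] op -4.61747272537698e-05
tool axes in cutter (cols x,y,z)
 [[ 0.0046  0.0149  0.9999]
 [ 0.0007  0.9999 -0.0149]
 [-1.      0.0008  0.0046]]
shift tool [0.004  0.0128 0.0174]
turn deg [-0.8528  0.2654 -0.0423]
turn deg [179.1467  -0.0661  -0.4149]
top stem_low [-0.1481 -0.003  -0.1175] 0.28 gear -1.322 sel -3.063 L 0.153
side knob [-0.0001  0.0444  0.0742] 0.67 gear -0.001 sel 0.280 L 0.16
side stem_high [-0.0007  0.0407  0.0385] 0.7 gear -0.006 sel 0.331 L 0.125
side stem_low [0.0004 0.0288 0.015 ] 0.71 gear 0.004 sel 0.295 L 0.099
```

View pics/g.png

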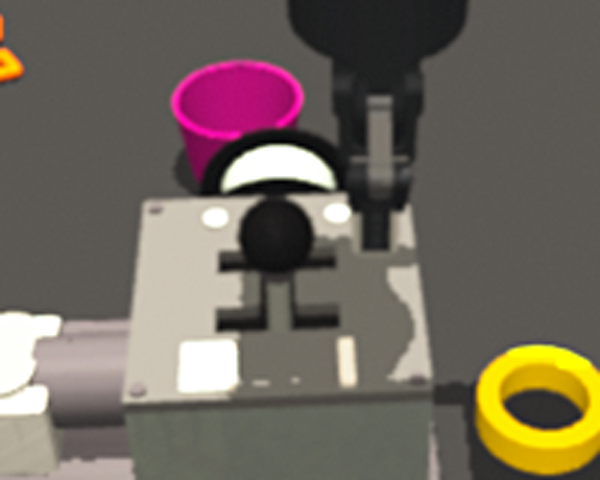

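The side crop shows the knob at (277,237), with the stem standing in the cross channel and its foot in the left slot at about (277,318). The fingers are clear on the robot side at (375,240). Next is the push to the far end.

Call:
arm_command(
  plan=[
    [[0.002, 0.006, 0, -0.8, 0, 0, 0], [0.001, 0.005, 0, 0, 0, 0, 0], [0, 0, 0.01, 0, 0, 0, 0], [0, 0, 0.01, 0, 0, 0, 0], [0, 0, 0.01, 0, 0, 0, 0], [0, 0, 0.01, 0, 0, 0, 0], [0, 0, 0, 0, 0, 0, 0]],
  ],
)

```text
t: 11.82
tool_pos: [0.5352, 0.1509, 0.1704]
tool_rot: [-0.092, 1.567, 0.094]
contact_force: [-0.6, -1.0, -0.0]
opening: -0.0002
```

Run:
```python
from h import *
goal((.02,.046),.168)
state("i")
```

```text
t 11.8167 tcp [0.5352 0.1509 0.1704] cutter [-0.0068  0.0461  0.0554] F [-0.7067 -0.9689 -0.0013] op -0.0001747838839993557
tool axes in cutter (cols x,y,z)
 [[ 0.0018  0.002   1.    ]
 [ 0.0012  1.     -0.002 ]
 [-1.      0.0012  0.0018]]
shift tool [ 0.0024 -0.      0.0268]
turn deg [-0.1132  0.1036 -0.0677]
turn deg [179.8867  -0.1063  -0.1626]
top knob [-0.1474 -0.0004 -0.1198] 0.49 gear -1.307 sel -3.133 L 0.153
side knob [0.0212 0.044  0.0757] 0.62 gear 0.130 sel 0.276 L 0.163
side stem_high [0.0156 0.0382 0.0376] 0.84 gear 0.126 sel 0.314 L 0.125
side stem_low [0.0145 0.0303 0.0157] 0.81 gear 0.144 sel 0.307 L 0.101
```

Call:
arm_command(
  plan=[
    [[0.002, 0, 0.008, 0, 0, 0, 0], [0, 0, 0.008, 0, 0, 0, 0], [0, 0, 0.006, 0, 0, 0, 0], [0, 0, 0.004, 0, 0, 0, 0], [0, 0, 0.003, 0, 0, 0, 0], [0, 0, 0, 0, 0, 0, 0]],
  ],
)

```text
t: 12.72
tool_pos: [0.5633, 0.1541, 0.1666]
tool_rot: [-0.092, 1.573, 0.093]
contact_force: [-1.6, -1.0, 2.1]
opening: 0.0001
```

Run:
```python
from h import *
goal((.023,.046),.168)
state("j")
```

```text
t 12.7167 tcp [0.5633 0.1541 0.1666] cutter [0.0214 0.0458 0.0516] F [-1.7348 -0.7496  2.1295] op 0.00010999736010281672
tool axes in cutter (cols x,y,z)
 [[-0.004   0.0021  1.    ]
 [ 0.0013  1.     -0.0021]
 [-1.      0.0013 -0.004 ]]
shift tool [-0.0015  0.0002  0.0016]
turn deg [-0.1223 -0.2272 -0.0723]
turn deg [179.8773  -0.1135   0.3567]
top knob [ 0.005  -0.0028 -0.1136] 0.58 gear 0.147 sel -3.058 L 0.034
top stem_high [0.0377 0.0367 0.0403] 0.56 gear 0.291 sel 0.296 L 0.131
top stem_low [0.0341 0.0273 0.0115] 0.51 gear 0.343 sel 0.290 L 0.101
side knob [0.0523 0.0432 0.0693] 0.71 gear 0.325 sel 0.282 L 0.164
side stem_high [0.0367 0.0344 0.0334] 0.78 gear 0.300 sel 0.295 L 0.124
side stem_low [0.0315 0.0269 0.0123] 0.76 gear 0.317 sel 0.283 L 0.101
```

Call:
arm_command(
  plan=[
    [[0, 0, 0.002, 0, 0, 0, 0], [0, 0, 0.002, 0, 0, 0, 0], [0, 0, 0.002, 0, 0, 0, 0], [0, 0, 0, 0, 0, 0, 0]],
  ],
)

```text
t: 13.45
tool_pos: [0.5638, 0.1542, 0.1666]
tool_rot: [-0.094, 1.586, 0.093]
contact_force: [-2.9, 0.3, 1.6]
opening: -0.0002
```

Call:
arm_command(
  plan=[
    [[0, 0, 0.006, 0, 0, 0, 0], [0, 0, 0.006, 0, 0, 0, 0], [0, 0, 0, 0, 0, 0, 0]],
  ],
)

```text
t: 13.7
tool_pos: [0.5638, 0.1544, 0.1668]
tool_rot: [-0.098, 1.622, 0.091]
contact_force: [-1.5, -0.1, 1.4]
opening: 0.0001
```

Run:
```python
from h import *
goal((.023,.046),.168)
```

```text
t 13.7 tcp [0.5638 0.1544 0.1668] cutter [0.022  0.0461 0.0518] F [-1.4833  0.0993  1.3574] op 0.00013805092105956108
tool axes in cutter (cols x,y,z)
 [[-0.0534  0.0004  0.9986]
 [-0.0009  1.     -0.0004]
 [-0.9986 -0.0009 -0.0534]]
shift tool [-0.0013 -0.0001  0.0009]
turn deg [-0.0223 -3.0631  0.0511]
turn deg [179.9134   0.0803   4.8103]
```

The TCP stopped at the slot end and the tool tilted by 3° instead of advancing, so the lever is at its stop. Now I back off and lift away.

Call:
arm_command(
  plan=[
    [[0, 0, -0.012, 0, 0, 0, 0], [0, 0, -0.015, 0, 0, 0, 0], [0, 0, -0.02, 0, 0, 0, 0], [0, 0, -0.02, 0, 0, 0, 0], [-0.03, 0, 0, 0, 0, 0, 0], [-0.03, 0, 0, 0, 0, 0, 0], [-0.03, 0, 0, 0, 0, 0, 0], [-0.03, 0, 0, 0, 0, 0, 0], [0, 0.03, 0, 0, 0, 0, 0], [0, 0.035, 0, 0, 0, 0, 0], [0, 0.035, 0, 0, 0, 0, 0], [0, 0.035, 0, 0, 0, 0, 0], [0, 0.035, 0, 0, 0, 0, 0], [0, 0.035, 0, 0, 0, 0, 0], [0, 0.035, 0, 0, 0, 0, 0], [0, 0.035, 0, 0, 0, 0, 0], [0, 0, 0, 0, 0, 0, 0], [0, 0, 0, 0, 0, 0, 0]],
  ],
)

```text
t: 15.2
tool_pos: [0.4745, 0.4356, 0.3033]
tool_rot: [-0.083, 1.59, 0.097]
contact_force: [0.2, -0.6, 0.0]
opening: -0.0003
```

Run:
```python
from h import *
goal()
state("k")
for c in("top","side"):
    for t in("glue_bottle","tub","tape_roll"): print(c,t,[(w(c,x["at"]),x["conf"]) for x in mark_of(c,t)[:1]])
a=cv2.imread("pics/k_top.png")[100:320,130:430];b=cv2.imread("pics/k_side.png")[190:410,160:460]
cv2.imwrite("pics/k.png",cv2.resize(np.vstack([a,b]),None,fx=1.35,fy=1.35,interpolation=2))
```

```text
t 15.2 tcp [0.4745 0.4356 0.3033] cutter [-0.033   0.336   0.1883] F [ 0.1551 -0.6362  0.0098] op -0.0002772575153807971
tool axes in cutter (cols x,y,z)
 [[-0.0204  0.0059  0.9998]
 [ 0.0104  0.9999 -0.0056]
 [-0.9997  0.0102 -0.0204]]
turn deg [-0.3294 -1.1694 -0.5901]
turn deg [179.6589  -0.9252   1.8334]
top knob [0.0498 0.0423 0.0682] 0.95 gear 0.313 sel 0.278 L 0.162
top stem_high [ 0.0347 -0.2482 -0.1212] 0.6 gear 0.137 sel -1.735 L 0.254
top stem_low [0.0328 0.0297 0.0115] 0.9 gear 0.329 sel 0.314 L 0.102
side knob [0.0516 0.0408 0.0676] 0.48 gear 0.325 sel 0.270 L 0.162
top glue_bottle []
top tub [(array([ 0.6128, -0.1366, -0.0025]), 0.7)]
top tape_roll [(array([ 0.4026,  0.0838, -0.0037]), 0.76)]
side glue_bottle [(array([ 0.5147,  0.2955, -0.002 ]), 0.57)]
side tub []
side tape_roll [(array([0.3997, 0.0867, 0.    ]), 0.76)]
```

View pics/k.png

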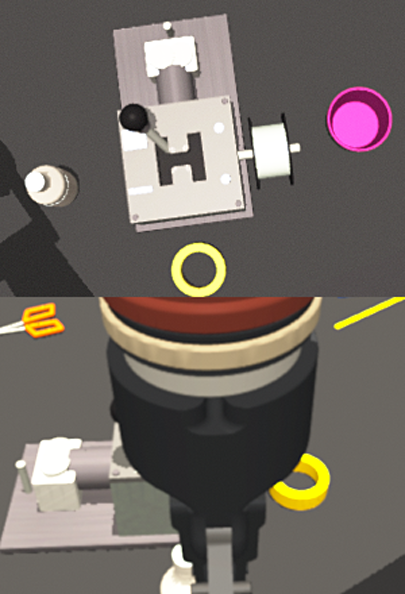

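The top crop shows the knob at (134,117), in the far left slot over the wide bar. Gear is about 0.32, select about 0.28, the hand is clear and the bystanders have not moved. I'm handing in.

```bash
python3 -c "
from station import finish_job
print(finish_job())"
```

```text
the job is handed in; nothing more can be done
None
```

The lever is home in the far left slot, beside the wide bar, and the job is handed in. It was only pushed, with shut fingers: back to neutral, across to the left, then far until the TCP stopped at the slot end.

**Lever:** after retreating, gear measured about 0.31–0.33 rad (needs above 0.265) and select about 0.27–0.31 rad (needs above 0.2). When it crossed, select was about 0.28 with gear near 0.

**Hand:** it ended clear, at 0.30 m height and about 0.3 m from the knob, with no contact force beyond noise. The clock read 15.2 s of the 61 s allowed.

**Bystanders:** all three are within about 4 mm of where they were first measured, which is the networks' accuracy.

**Checks that failed or disagreed:** in the last look, the top camera's detection of stem_high was plainly wrong and I ignored it. The glue bottle was found only by the side camera and the tub only by the top one.

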